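Right the tealight glass on the scale and tare it

TASK

I want to weigh wax for a new tealight: the square glass holder is standing upside down on the desk, so turn it mouth up and stand it in the middle of the scale's steel plate, setting it down gently. Then, with the glass standing there by itself, press the scale's wide tare key with the fingertips until you feel about 5 N, hold it a good half second and let go. Do not lean hard on the scale, leave its small round key alone, and leave the tealight candle and the eraser in the middle of the desk where they are.

Things in the scene. Friction and masses are not known exactly. Their poses are not given: they have to be found in the camera images.
- holder: square clear glass tealight holder: 54 x 54 mm outside, 64 mm tall, walls 7 mm, foot 14 mm thick, the other end open; 0.15 to 0.31 kg. Origin at the centre of the outside of its foot (the closed end), z axis from the foot to the mouth, x and y square to its sides. At the start it stands mouth down on the desk (origin 64 mm above the desk, z axis pointing down). It also rests stably on any of its four sides, which is a good way to turn it over in two quarter turns
- holder_mouth (a point): centre of the holder's mouth, 64 mm from its origin along its z axis
- scale: flat kitchen scale fixed to the desk, grey plastic, 210 mm (its x) by 150 mm (its y) and 18 mm high, a 130 x 130 mm steel plate on the far part and a strip with two keys along its front (-x) end. Origin at the centre of its underside, z up
- plate (a point): centre of the top of the scale's steel plate, 24 mm above the desk, axes as the scale's; the plate is rigid and does not sink
- tare_key (a joint): how far the tare key is pressed, m: 0 at rest, 0.0015 at its stop. It starts to give at 2 N, takes about 4.4 N at 0.001 and 5.6 N at its stop, and is rigid beyond
- tare_top (a point): centre of the top of the tare key: a flat white membrane key in the shape of a wide bar, 26 mm (scale's x) by 46 mm (scale's y), 2.5 mm proud of the strip, 20.5 mm above the desk; it is pressed straight down
- unit_key (a joint): the same for the other key, which must not be pressed
- unit_top (a point): centre of the top of the small round white key, 18 mm across, 86 mm from the tare key along the strip; leave it alone
- table: the birch plywood desk, top at height 0; origin on its top, between the task's things
- candle: tealight candle in its aluminium cup, 38 mm across, 16 mm high (22 with the wick), bystander; origin under its centre
- eraser: eraser, 55 x 22 x 14 mm, bystander; origin under its centre
Things that resemble listed ones, but are neither listed nor needed, are in the scene too. There is more than one size of the holder; the job needs the largest.

How it is judged (in metres and radians):
On the way, in this order (a step that is already met when the one before it is completed fails the run):
1. the holder stands mouth up on the middle of the scale's plate, let go and still (horizontal distance between holder and plate below 0.035 m and angle between holder's own z axis and vertical below 0.12 rad and z of holder in the frame of plate between -0.004 and 0.008 m and z of holder_mouth in the frame of plate above 0 m and contact force between holder and scale above 0.7 N and linear speed of holder below 0.02 m/s and contact force between holder and the fingers below 0.01 N), for 0.2 s.
2. with the holder standing there, the fingers press the tare key with at least 4 N, held 0.3 s (horizontal distance between holder and plate below 0.035 m and angle between holder's own z axis and vertical below 0.12 rad and z of holder in the frame of plate between -0.004 and 0.008 m and z of holder_mouth in the frame of plate above 0 m and value of joint tare_key above 0.0008 m and contact force between scale and the fingers above 3.5 N), for 0.3 s.
At the end, for the whole second after the job is handed in: The holder stands by itself mouth up (tilt under 0.12 rad) on the scale's plate, its foot's centre within 35 mm of the plate's centre, at rest and let go; both keys are released (all of step 1 and value of joint each of tare_key, unit_key below 0.0004 m); the robot touches nothing.
It fails at once if the small round key is pressed (value of joint unit_key above 0.0006 m).
It fails at once if the robot leans on the scale with more than 30 N (contact force between scale and the fingers above 30 N or contact force between scale and the arm above 30 N).
It fails at once if the glass is dropped or knocked: it meets the scale or the desk with more than 50 N (contact force between holder and scale above 50 N or contact force between holder and table above 50 N).
It fails at once if the candle or the eraser is moved by more than 30 mm (distance of any of candle, eraser from where it was at the start of the episode above 0.03 m).
It also fails if it takes over 69 s, if anything falls off the work surface, if the arm or the gripper's body presses on something with over 40 N, if the wrist force passes 120 N, or if a joint passes its speed limit or range.

ROBOT

A 6-joint arm with a two-finger parallel gripper is mounted at the origin on the work surface. World frame = base frame: x ahead of the robot, y to its left, z up, the work surface at z = 0. Lengths are in mm, angles in rad, forces in N, time in s.
With the tool pointing down it reaches from about 350 to 775 mm from the base axis. Payload 7.3 kg.
Tool frame: the origin (TCP) lies on the centre line of the jaws, within the pads' length; the fingertips stand 17 mm ahead of it and the grasp point (between the pads) lies 2 mm behind it; z points along the fingers, y is the line along which they close (so a half turn about z gives the same grasp; the last joint's range is limited). The gripper opens to 92 mm and grips with 3 to 60 N. Pads are 19 mm wide; open, the fingers measure 130 mm over their backs; the gripper's body (75 mm by 190 mm) begins 47 mm behind the grasp point.
Start: joints at [-1.25, 0.342, 1.524, -0, 1.275, -0.146], TCP at [236.29, -468.839, 243.741] pointing down, gripper open.
Joint ranges: [-2.53, 2.53], [-0.77, 2.02], [0.04, 2.7], [-1, 4.14], [0.28, 2.66], [-3.11, 3.11]. Speed limits (rad/s): [2.57, 2.57, 3.14, 3.14, 3.14, 3.14].

INTERFACE

Orientations are given as [roll, pitch, yaw] about the fixed x, y, z axes, in that order (R = Rz(yaw) Ry(pitch) Rx(roll)).
In Python, from plant import bot gives the robot as it stands. The module is installed in compiled form; this text tells all that it offers.
- The arm moves only by the shell command python3 -m pendant 'ROWS'. ROWS is JSON, a list of rows, each a list of 3 entries, a list of its own where there are three numbers: the shift along the world's x, y, z as a fraction of full scale, then the turn, a rotation vector about the world's x, y, z as a fraction of full scale, then the opening, from -1 (shut) to 1 (fully open), so that 0 is half open. In form: [[[tx, ty, tz], [rx, ry, rz], claw], ...]. A call has exactly 10 rows; each row shifts and turns the commanded pose from where the row before left it; what a row does not reach is not made up. Full scale, the value 1, is 30 mm for a shift and 0.12 rad for a turn. A row lasts 1/12 s, in which the tool goes at most 41.7 mm and 7.16 degrees, less where a joint would pass 70% of its speed; a pose out of reach is approached as far as the arm can. A call with a number of a shift or a turn outside -1 to 1 is refused whole. A call with a gripper value outside its range is refused whole. The fingers move at their own pace and stop on an object; the grip force is fixed at half the most. Time passes only in rows, so rows that do not move let the fingers close, or fill a call up. It gives the time, the measured TCP pose, the force, the opening and the grip force at its end, in the units of the state.
- bot.get_obs(): the state, without advancing time (a new reading comes with each control period).
- bot.capture(name): name is "side" or "top"; returns the picture (400x640x3 uint8, blue, green, red); there is no depth.
- bot.camera_params(name): a dict with "fovy" (degrees; the focal length in pixels is half the picture's height over the tangent of half this angle, whatever the lens; pixels are square), "cx", "cy" (the principal point, pixels), "camera_from_world" (4x4, takes a point from world to camera coordinates). Camera axes: x right, y down, z forward; pixel columns grow to the right and rows downward; lengths in mm; the calibration is good to about 2 mm. A picture is of the moment at which its call begins. camera_params takes no time and is no camera call.
- bot.close_job(): hands the job in; it is judged then, once.
The state is a dict: "time": time; "joint_positions": joint angles; "dq": joint speeds; "tau": joint torques, N m; "tool_pos": TCP position; "tcp_rot": TCP orientation; "contact_force": force on the tool from outside, world axes, zero at the start; "moment": the same for the moment, N m; "grip_width": finger opening in mm; "finger_force": force on a finger pad.
Only numpy, scipy, OpenCV 4.12 (cv2) and the standard library are available. Lean on these libraries where they do the work, as an engineer would, in place of code of your own. Each camera call takes 0.05 s, during which the arm holds its last target. There are 200 camera calls.

## Working session

There is one attempt and no reset: what is moved stays moved. The work goes in short steps, Python scripts to look and compute and a shell command to move; the robot and the scene stay as the last step left them, time stands still between calls to the robot, and variables do not carry over. Pictures are saved under pics/ and viewed, at most 10 in all, crops included, and the job is handed in when it is done.

```bash
mkdir -p pics; python3 - <<'E'
from plant import bot
import cv2,numpy as np
np.set_printoptions(precision=3,suppress=True)
for n in("top","side"):
    cv2.imwrite(f"pics/{n}0.png",bot.capture(n)); p=bot.camera_params(n);print(n,p)
o=bot.get_obs();print(o)
E
```

```text
top {'fovy': 51.68911505801646, 'cx': 319.735427190432, 'cy': 197.5793836035774, 'camera_from_world': array([[  0.081,  -0.997,   0.001, -49.3  ],
       [ -0.975,  -0.079,  -0.206, 534.38 ],
       [  0.205,   0.015,  -0.979, 747.981],
       [  0.   ,   0.   ,   0.   ,   1.   ]])}
side {'fovy': 51.06497278814521, 'cx': 320.9612424883715, 'cy': 202.69890279194098, 'camera_from_world': array([[   0.974,   -0.228,    0.005, -534.176],
       [  -0.142,   -0.626,   -0.767,  122.775],
       [   0.178,    0.746,   -0.642,  752.324],
       [   0.   ,    0.   ,    0.   ,    1.   ]])}
{'time': 0.1, 'joint_positions': array([-1.25 ,  0.343,  1.525,  0.   ,  1.275, -0.146]), 'dq': array([-0.001, -0.001, -0.003, -0.001,  0.001, -0.001]), 'tau': array([  0.001, -43.2  , -24.47 ,   0.072,   0.053,  -0.   ]), 'tool_pos': array([ 236.177, -468.524,  243.143]), 'tcp_rot': array([-3.14 , -0.   ,  0.467]), 'contact_force': array([0.044, 0.726, 0.045]), 'moment': array([ 0.01 , -0.012, -0.014]), 'finger_force': 0.0, 'grip_width': 91.75990079791826}
```

View pics/top0.png

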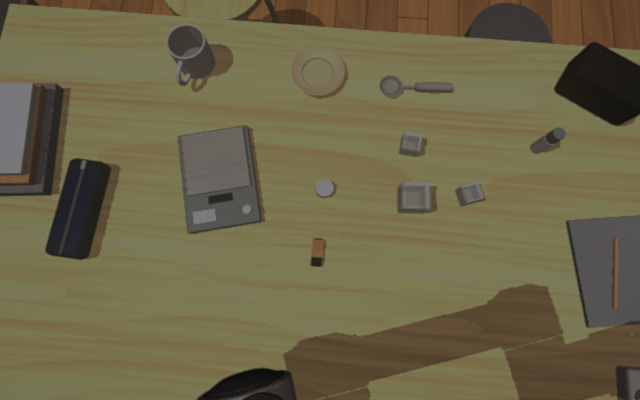

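View pics/side0.png

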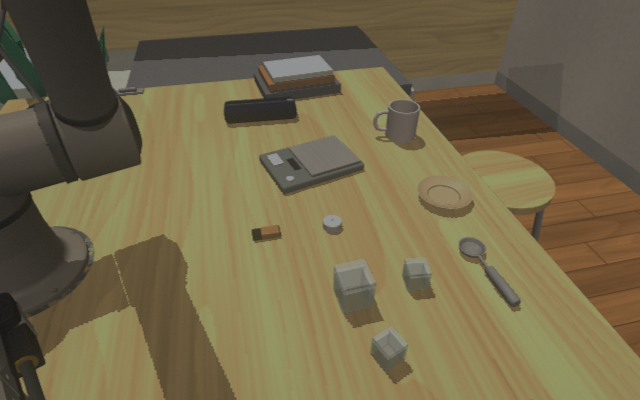

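The top view shows the scale at about (220,180), with its tare bar at (204,216) and round key at (247,210). The candle is at (325,188) and the eraser at (318,252). There are three glass holders, at (411,144), (415,197) and (472,194). The one at (415,197), seen in the side view at (354,285), looks clearly the largest. I'll confirm that with a crop and measure it.

```bash
cat > h.py <<'E'
import numpy as np,cv2
from plant import bot
np.set_printoptions(precision=3,suppress=True)
def ray(n,uv,z):
    p=bot.camera_params(n);f=200/np.tan(np.radians(p["fovy"]/2));T=p["camera_from_world"]
    uv=np.atleast_2d(uv).astype(float)
    d=np.c_[(uv[:,0]-p["cx"])/f,(uv[:,1]-p["cy"])/f,np.ones(len(uv))]@T[:3,:3]
    c=-T[:3,:3].T@T[:3,3]
    return c+d*((z-c[2])/d[:,2])[:,None]
def proj(n,X):
    p=bot.camera_params(n);f=200/np.tan(np.radians(p["fovy"]/2));T=p["camera_from_world"]
    q=np.atleast_2d(X)@T[:3,:3].T+T[:3,3]
    return q[:,:2]/q[:,2:]*f+[p["cx"],p["cy"]]
E
python3 - <<'E'
from h import *
t=cv2.imread("pics/top0.png");s=cv2.imread("pics/side0.png")
a=cv2.resize(t[120:220,385:505],None,fx=5,fy=5,interpolation=cv2.INTER_CUBIC)[:, :400]
b=cv2.resize(s[245:370,320:445],(400,400),interpolation=cv2.INTER_CUBIC)
c=np.zeros((500,800,3),np.uint8);c[:,:400]=a;c[:400,400:]=b;cv2.imwrite("pics/c0.png",c)
hsv=cv2.cvtColor(t,cv2.COLOR_BGR2HSV)
m=(hsv[...,1]<75).astype(np.uint8)*255   # unsaturated = grey
cs,_=cv2.findContours(m,cv2.RETR_EXTERNAL,cv2.CHAIN_APPROX_NONE)
for k in cs:
    r=cv2.minAreaRect(k)
    if cv2.contourArea(k)>100: print(np.array(r[0]),np.array(r[1]),r[2],cv2.contourArea(k))
    if cv2.contourArea(k)>100 and 150<r[0][0]<500 and 110<r[0][1]<240:
        print("   corners world z=0,18,64:",*[ray("top",cv2.boxPoints(r),z)[:,:2].round(0).tolist() for z in(0,18,64)],sep="\n   ")
# bright white keys in scale
w=(hsv[...,2]>hsv[195:235,180:262,2].max()*0.8).astype(np.uint8)*255
w[:195]=0;w[235:]=0;w[:,:180]=0;w[:,262:]=0
cs,_=cv2.findContours(w,cv2.RETR_EXTERNAL,cv2.CHAIN_APPROX_NONE)
for k in cs:
    r=cv2.minAreaRect(k)
    if cv2.contourArea(k)>30: print("key",r,ray("top",r[0],20.5),ray("top",cv2.boxPoints(r),20.5)[:,:2])
E
```

```text
[246.5 384. ] [97. 30.] -0.0 2098.5
[627.5 382.5] [33. 23.] 90.0 700.0
[ 21.926 295.456] [44.254  5.215] 4.39870548248291 120.5
[402.528 270.679] [149.127   8.76 ] 5.04245138168335 595.5
[183.329 259.252] [65.373  4.175] 5.572197437286377 139.0
[163.516 246.32 ] [121.68   10.321] 5.19442892074585 501.5
[559.657 275.38 ] [109.39  167.642] 85.51539611816406 7420.0
[413.5 197. ] [32. 33.] 90.0 999.0
   corners world z=0,18,64:
   [[597.0, -164.0], [603.0, -233.0], [534.0, -235.0], [529.0, -167.0]]
   [[592.0, -161.0], [598.0, -229.0], [531.0, -230.0], [525.0, -164.0]]
   [[580.0, -153.0], [585.0, -217.0], [522.0, -219.0], [517.0, -156.0]]
[468.95 192.85] [20.555 26.563] 71.56504821777344 478.0
   corners world z=0,18,64:
   [[593.0, -282.0], [615.0, -335.0], [574.0, -348.0], [552.0, -296.0]]
   [[588.0, -276.0], [610.0, -328.0], [570.0, -341.0], [548.0, -290.0]]
   [[576.0, -262.0], [597.0, -310.0], [559.0, -323.0], [539.0, -275.0]]
[324.  187.5] [18. 19.] 0.0 269.0
   corners world z=0,18,64:
   [[549.0, 5.0], [589.0, 8.0], [593.0, -29.0], [552.0, -32.0]]
   [[545.0, 4.0], [585.0, 8.0]
[... 1101 characters left out ...]
.044] [82.834 62.425] 30.963756561279297 3495.5
[187.948  51.621] [57.937 43.267] 68.19859313964844 2034.5
[509.712  21.43 ] [83.363 36.804] 4.184916019439697 2295.5
[ 9.5 18. ] [36. 19.] 90.0 178.5
key ((203.66217041015625, 215.9729766845703), (12.329923629760742, 23.015857696533203), 80.53767395019531) [[487.336 224.573  20.5  ]] [[493.807 250.621]
 [505.22  206.005]
 [480.891 198.633]
 [469.596 242.991]]
key ((246.0, 209.0), (8.0, 8.0), 90.0) [[508.417 141.284  20.5  ]] [[515.941 150.323]
 [517.253 134.177]
 [500.924 132.281]
 [499.617 148.361]]
key ((220.5, 214.5), (39.0, 81.0), 90.0) [[493.064 191.176  20.5  ]] [[526.311 278.542]
 [539.666 114.254]
 [460.458 105.494]
 [447.383 266.577]]
```

View pics/c0.png

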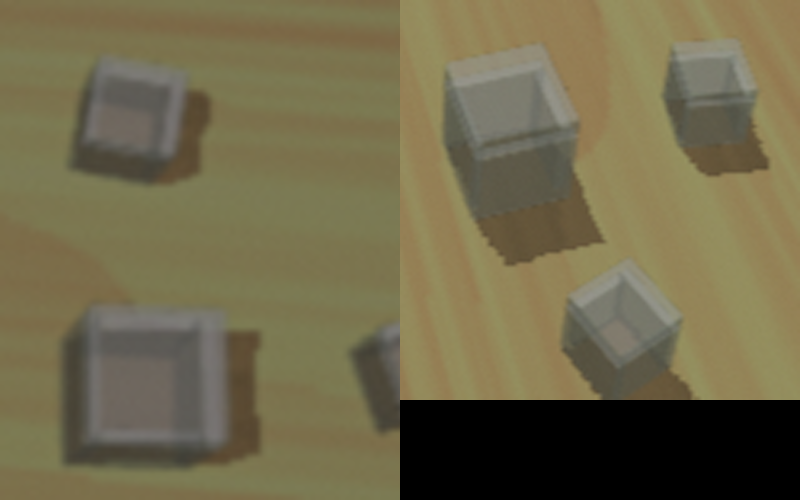

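The crop shows all three candidates: large (415,197), small (411,144) and small (472,194). The one at (415,197) has a top face about 28 px wide, against about 19 px for the others, so it's the job's 54 mm holder. Next I'll get its exact pose and the plate centre from two views.

```bash
python3 - <<'E'
from h import *
tc=np.array([(90,305),(225,310),(228,440),(82,440)])/5+[385,120]
sc=(np.array([(445,68),(540,43),(578,122),(480,150)])-[400,0])/3.2+[320,245]
for n,c in(("top",tc),("side",sc)):
    W=ray(n,c,64)[:,:2];e=np.roll(W,-1,0)-W
    print(n,W.tolist(),W.mean(0),np.linalg.norm(e,axis=1),np.degrees(np.arctan2(e[:,1],e[:,0])))
# small ones tops
for c in ([(470,182),(482,187)],): print(ray("top",np.array(c),45))
t=cv2.imread("pics/top0.png").astype(int)
# plate: redder than body
m=((t[...,2]-t[...,0])[110:240,170:270]); print(t[160,215],t[200,240],t[150,182],t[128,215])
d=(t[...,2]-t[...,0]>8)&(t[...,1]-t[...,2]<3)&(t[...,2]-t[...,0]<35)
d=d.astype(np.uint8)*255;d[:115]=0;d[200:]=0;d[:,:170]=0;d[:,262:]=0
d=cv2.morphologyEx(d,cv2.MORPH_OPEN,np.ones((3,3)))
cs,_=cv2.findContours(d,0,cv2.CHAIN_APPROX_NONE)
k=max(cs,key=cv2.contourArea);r=cv2.minAreaRect(k);print(r,cv2.contourArea(k))
W=ray("top",cv2.boxPoints(r),24)[:,:2];print(W,W.mean(0),np.linalg.norm(np.roll(W,-1,0)-W,axis=1))
ux=np.array([83.3,21.1])/85.9
print("pred side px of keys",proj("side",[[487.3,224.6,20.5],[508.4,141.3,20.5]]))
E
```

```text
top [[580.7827134092415, -164.61419381465984], [583.0324813756962, -216.9637115638995], [531.7417246767858, -219.43929639614413], [527.2092723406062, -163.65521203868147]] [ 555.692 -191.168] [52.398 51.35  55.968 53.582] [ -87.539 -177.237   94.645   -1.026]
side [[530.7976534287052, -168.0938555377213], [583.0505480805317, -162.56187230252664], [585.363848964665, -216.28252355909547], [534.1150120633852, -221.92146273186864]] [ 558.332 -192.215] [52.545 53.77  51.558 53.93 ] [   6.043  -87.534 -173.721   93.527]
[[ 594.651 -301.159   45.   ]
 [ 586.332 -324.966   45.   ]]
[ 94  99 105] [79 84 85] [84 90 92] [ 84 123 125]
((214.68772888183594, 160.10594177246094), (62.125919342041016, 63.67799377441406), 82.56858825683594) 3707.0
[[656.167 298.964]
 [685.067 169.494]
 [554.186 137.322]
 [526.769 262.865]] [605.547 217.161] [132.656 134.777 128.502 134.339]
pred side px of keys [[274.256 159.313]
 [289.044 178.602]]
```

```bash
R='[[0.535,0.46,-0.1],[0,0,-0.178],1]'
python3 -m pendant '[[[0.535,0.46,-0.05],[0,0,-0.178],1],[[0.535,0.46,-0.05],[0,0,-0.178],1],[[0.535,0.46,-0.05],[0,0,-0.178],1],[[0.535,0.46,-0.05],[0,0,-0.178],1],[[0.535,0.46,-0.05],[0,0,-0.178],1],[[0.535,0.46,-0.05],[0,0,-0.178],1],[[0.535,0.46,-0.05],[0,0,-0.178],1],[[0.535,0.46,-0.05],[0,0,-0.178],1],[[0.535,0.46,-0.05],[0,0,-0.178],1],[[0.535,0.46,-0.05],[0,0,-0.178],1]]'
python3 -m pendant '[[[0.535,0.46,-0.05],[0,0,-0.178],1],[[0.535,0.46,-0.05],[0,0,-0.178],1],[[0.535,0.46,-0.05],[0,0,-0.178],1],[[0.535,0.46,-0.05],[0,0,-0.178],1],[[0.535,0.46,-0.05],[0,0,-0.178],1],[[0.535,0.46,-0.05],[0,0,-0.178],1],[[0.535,0.46,-0.05],[0,0,-0.178],1],[[0.535,0.46,-0.05],[0,0,-0.178],1],[[0.535,0.46,-0.05],[0,0,-0.178],1],[[0.535,0.46,-0.05],[0,0,-0.178],1]]'
python3 -c "
from h import *
o=bot.get_obs();print(o['tool_pos'],o['tcp_rot'],o['joint_positions'])"
python3 -m pendant '[[[0,0,-0.2],[0,0.7,0],1],[[0,0,-0.2],[0,0.7,0],1],[[0,0,-0.2],[0,0.7,0],1],[[0,0,-0.2],[0,0.7,0],1],[[0,0,-0.2],[0,0.7,0],1],[[0,0,-0.2],[0,0.7,0],1],[[0,0,-0.2],[0,0.7,0],1],[[0,0,-0.2],[0,0,0],1],[[0,0,-0.2],[0,0,0],1],[[0,0,0],[0,0,0],1]]'
python3 -c "
from h import *
o=bot.get_obs();print(o['tool_pos'],o['tcp_rot'],o['joint_positions'])"
```

```text
time: 0.93
tool_pos: [397.4, -329.9, 228.3]
tcp_rot: [-3.141, 0.0, 0.252]
contact_force: [0.4, -0.3, 0.4]
grip_width: 91.8
finger_force: 0.0
time: 1.77
tool_pos: [557.8, -191.9, 213.2]
tcp_rot: [-3.141, 0.001, 0.039]
contact_force: [0.2, -0.1, -0.0]
grip_width: 91.7
finger_force: 0.0
[ 557.795 -191.934  213.181] [-3.141  0.001  0.039] [-0.461  0.485  1.385 -0.     1.273  1.071]
time: 2.6
tool_pos: [556.7, -192.7, 158.3]
tcp_rot: [-3.114, 0.588, 0.048]
contact_force: [0.4, -0.5, 0.3]
grip_width: 91.4
finger_force: 0.0
[ 556.75  -192.69   158.277] [-3.114  0.588  0.048] [-0.363  0.875  0.944 -0.207  1.874  1.162]
```

```bash
python3 -m pendant '[[[0,0,-0.45],[0,0.3,0],1],[[0,0,-0.45],[0,0.3,0],1],[[0,0,-0.45],[0,0.3,0],1],[[0,0,-0.45],[0,0.3,0],1],[[0,0,-0.45],[0,0,0],1],[[0,0,-0.45],[0,0,0],1],[[0,0,-0.45],[0,0,0],1],[[0,0,-0.45],[0,0,0],1],[[0,0,-0.3],[0,0,0],1],[[0,0,-0.1],[0,0,0],1]]'
python3 -m pendant '[[[0,0,0],[0,0,0],0.3],[[0,0,0],[0,0,0],-0.2],[[0,0,0],[0,0,0],-0.5],[[0,0,0],[0,0,0],-0.5],[[0,0,0],[0,0,0],-0.5],[[0,0,0],[0,0,0],-0.5],[[0,0,0],[0,0,0],-0.5],[[0,0,0],[0,0,0],-0.5],[[0,0,0],[0,0,0],-0.5],[[0,0,0],[0,0,0],-0.5]]'
python3 -c "
from h import *
o=bot.get_obs();print(o['tool_pos'],o['tcp_rot'],o['joint_positions'])
cv2.imwrite('pics/s1.png',cv2.resize(bot.capture('side')[180:380,220:520],(600,400)))"
```

```text
time: 3.43
tool_pos: [556.6, -192.7, 38.2]
tcp_rot: [-3.105, 0.733, 0.054]
contact_force: [-0.4, 0.4, 0.3]
grip_width: 92.0
finger_force: 0.0
time: 4.27
tool_pos: [557.5, -192.8, 40.2]
tcp_rot: [-3.106, 0.731, 0.053]
contact_force: [1.4, 1.2, 4.2]
grip_width: 54.3
finger_force: 29.7
[ 557.461 -192.802   40.203] [-3.106  0.731  0.053] [-0.347  1.09   0.888 -0.239  1.857  1.2  ]
```

View pics/s1.png

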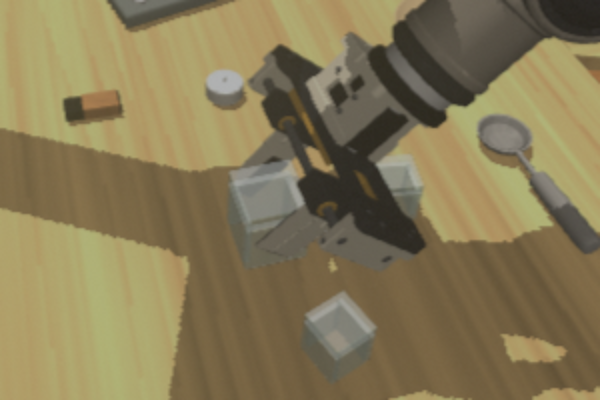

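The gripper has closed on the large holder: the width reads 54.3 mm, and both small holders are clear. Next I'll lift and make the first quarter turn.

```bash
python3 -m pendant '[[[0,0,0.1],[0,0,0],-0.5],[[0,0,0.25],[0,0,0],-0.5],[[0,0,0.4],[0,0,0],-0.5],[[0,0,0.4],[0,0,0],-0.5],[[0,0,0.4],[0.02,-0.5,0],-0.5],[[0,0,0.4],[0.02,-0.5,0],-0.5],[[0,0,0.4],[0.02,-0.5,0],-0.5],[[0,0,0.2],[0.02,-0.5,0],-0.5],[[0,0,0.1],[0.02,-0.5,0],-0.5],[[0,0,0],[0.02,-0.5,0],-0.5]]'
python3 -m pendant '[[[0,0,0],[0.02,-0.6,0],-0.5],[[0,0,0],[0.02,-0.6,0],-0.5],[[0,0,0],[0.02,-0.6,0],-0.5],[[0,0,0],[0.02,-0.6,0],-0.5],[[0,0,0],[0.02,-0.6,0],-0.5],[[0,0,0],[0.02,-0.6,0],-0.5],[[0,0,0],[0.02,-0.6,0],-0.5],[[0,0,0],[0.02,-0.6,0],-0.5],[[0,0,0],[0.02,-0.6,0],-0.5],[[0,0,0],[0,0,0],-0.5]]'
python3 -c "
from h import *
o=bot.get_obs();print(o['tool_pos'],o['tcp_rot'],o['joint_positions'])"
python3 -m pendant '[[[0,0,0],[0.02,-0.6,0],-0.5],[[0,0,0],[0.02,-0.6,0],-0.5],[[0,0,0],[0.02,-0.6,0],-0.5],[[0,0,0],[0.02,-0.6,0],-0.5],[[0,0,0],[0.02,-0.6,0],-0.5],[[0,0,0],[0.02,-0.6,0],-0.5],[[0,0,0],[0.02,-0.6,0],-0.5],[[0,0,0],[0,-0.49,0],-0.5],[[0,0,0],[0,0,0],-0.5],[[0,0,0],[0,0,0],-0.5]]'
python3 -c "
from h import *
o=bot.get_obs();print(o['tool_pos'],o['tcp_rot'],o['joint_positions'])"
```

```text
time: 5.15
tool_pos: [558.0, -193.2, 121.9]
tcp_rot: [-3.113, 0.365, 0.05]
contact_force: [0.3, -0.2, -2.2]
grip_width: 54.4
finger_force: 29.6
time: 5.98
tool_pos: [555.2, -192.5, 119.9]
tcp_rot: [-3.121, -0.278, 0.049]
contact_force: [-1.8, 0.6, -2.3]
grip_width: 53.9
finger_force: 29.6
[ 555.176 -192.523  119.861] [-3.121 -0.278  0.049] [-0.554  0.476  1.734  0.261  0.73   0.787]
time: 6.82
tool_pos: [558.6, -188.9, 119.0]
tcp_rot: [-3.119, -0.752, 0.057]
contact_force: [0.1, -0.1, -2.0]
grip_width: 54.4
finger_force: 29.6
[ 558.589 -188.915  119.022] [-3.119 -0.752  0.057] [-0.718  0.458  2.075  1.51   0.518 -0.559]
```

```bash
cat >> h.py <<'E'
from scipy.spatial.transform import Rotation as Ro
def err(target):  # world rotvec (scale units) from present to target, plus pos
    o=bot.get_obs();c=Ro.from_euler('xyz',o['tcp_rot'])
    print(o['tool_pos'],o['tcp_rot'],o['joint_positions'],'err units of .12:',(target*c.inv()).as_rotvec()/.12)
def q1(): return Ro.from_rotvec(np.array([.04,-1,0])*1.5708/np.hypot(1,.04))*Ro.from_euler('xyz',[-3.106,.731,.053])
E
python3 -c "
from h import *
err(q1())"
python3 -m pendant '[[[0,0,0],[0,-0.15,0],-0.5],[[0,0,0],[0,-0.15,0],-0.5],[[0,0,0],[0,-0.15,0],-0.5],[[0,0,0],[0,-0.15,0],-0.5],[[0,0,0],[0,-0.15,0],-0.5],[[0,0,-0.2],[0,0,0],-0.5],[[0,0,-0.3],[0,0,0],-0.5],[[0,0,-0.3],[0,0,0],-0.5],[[0,0,-0.2],[0,0,0],-0.5],[[0,0,0],[0,0,0],-0.5]]'
python3 -c "
from h import *
err(q1())
cv2.imwrite('pics/s2.png',cv2.resize(bot.capture('side')[130:380,220:520],(600,500)))"
```

```text
[ 558.589 -188.915  119.022] [-3.119 -0.752  0.057] [-0.718  0.458  2.075  1.51   0.518 -0.559] err units of .12: [-0.    -0.729 -0.061]
time: 7.65
tool_pos: [558.9, -188.5, 88.4]
tcp_rot: [-3.126, -0.842, 0.064]
contact_force: [-0.6, -0.5, -1.8]
grip_width: 54.4
finger_force: 29.6
[ 558.93  -188.465   88.359] [-3.126 -0.842  0.064] [-0.749  0.558  2.146  1.873  0.617 -0.984] err units of .12: [ 0.002  0.019 -0.073]
```

View pics/s2.png

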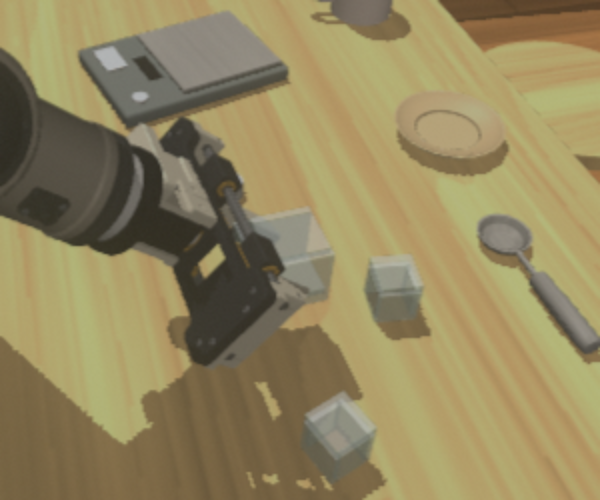

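```bash
python3 -m pendant '[[[-0.2,0,-0.1],[0,0,0],-0.5],[[-0.2,0,-0.2],[0,0,0],-0.5],[[-0.2,0,-0.2],[0,0,0],-0.5],[[-0.2,0,-0.2],[0,0,0],-0.5],[[-0.2,0,-0.2],[0,0,0],-0.5],[[-0.2,0,-0.2],[0,0,0],-0.5],[[-0.2,0,-0.2],[0,0,0],-0.5],[[-0.2,0,-0.2],[0,0,0],-0.5],[[0,0,-0.1],[0,0,0],-0.5],[[0,0,0],[0,0,0],-0.5]]'
python3 -c "
from h import *
err(q1())"
```

```text
time: 8.53
tool_pos: [510.7, -189.2, 40.8]
tcp_rot: [-3.128, -0.843, 0.063]
contact_force: [0.2, -0.0, -1.2]
grip_width: 54.4
finger_force: 29.6
[ 510.666 -189.22    40.84 ] [-3.128 -0.843  0.063] [-0.844  0.663  2.268  2.036  0.731 -1.305] err units of .12: [ 0.011  0.03  -0.057]
```

Now I'll lower it gently to contact, at about 13 mm further down.

```bash
python3 -m pendant '[[[0,0,-0.08],[0,0,0],-0.5],[[0,0,-0.08],[0,0,0],-0.5],[[0,0,-0.05],[0,0,0],-0.5],[[0,0,-0.05],[0,0,0],-0.5],[[0,0,-0.04],[0,0,0],-0.5],[[0,0,-0.03],[0,0,0],-0.5],[[0,0,-0.02],[0,0,0],-0.5],[[0,0,-0.02],[0,0,0],-0.5],[[0,0,0],[0,0,0],-0.5],[[0,0,0],[0,0,0],-0.5]]'
python3 -c "
from h import *
cv2.imwrite('pics/t2.png',bot.capture('side')[150:350,180:480])"
```

```text
time: 9.37
tool_pos: [510.0, -189.1, 29.6]
tcp_rot: [-3.129, -0.843, 0.063]
contact_force: [0.9, -0.3, -1.2]
grip_width: 54.1
finger_force: 29.6
```

```bash
python3 -m pendant '[[[0,0,-0.02],[0,0,0],-0.5],[[0,0,-0.02],[0,0,0],-0.5],[[0,0,-0.02],[0,0,0],-0.5],[[0,0,0],[0,0,0],-0.5],[[0,0,0],[0,0,0],-0.5],[[0,0,0],[0,0,0],-0.5],[[0,0,0],[0,0,0],-0.5],[[0,0,0],[0,0,0],-0.5],[[0,0,0],[0,0,0],-0.5],[[0,0,0],[0,0,0],-0.5]]'
python3 -m pendant '[[[0,0,-0.02],[0,0,0],-0.5],[[0,0,-0.02],[0,0,0],-0.5],[[0,0,0],[0,0,0],-0.5],[[0,0,0],[0,0,0],-0.5],[[0,0,0],[0,0,0],-0.5],[[0,0,0],[0,0,0],-0.5],[[0,0,0],[0,0,0],-0.5],[[0,0,0],[0,0,0],-0.5],[[0,0,0],[0,0,0],-0.5],[[0,0,0],[0,0,0],-0.5]]'
```

```text
time: 10.25
tool_pos: [510.1, -189.1, 27.8]
tcp_rot: [-3.129, -0.843, 0.064]
contact_force: [1.2, -0.2, -2.0]
grip_width: 54.5
finger_force: 29.6
time: 11.08
tool_pos: [510.0, -189.1, 26.6]
tcp_rot: [-3.129, -0.843, 0.063]
contact_force: [0.4, 0.3, -1.8]
grip_width: 54.1
finger_force: 29.6
```

```bash
for i in 1 ; do python3 -m pendant '[[[0,0,-0.03],[0,0,0],-0.5],[[0,0,-0.03],[0,0,0],-0.5],[[0,0,0],[0,0,0],-0.5],[[0,0,0],[0,0,0],-0.5],[[0,0,0],[0,0,0],-0.5],[[0,0,0],[0,0,0],-0.5],[[0,0,0],[0,0,0],-0.5],[[0,0,0],[0,0,0],-0.5],[[0,0,0],[0,0,0],-0.5],[[0,0,0],[0,0,0],-0.5]]';done
python3 -c "
from h import *
cv2.imwrite('pics/s3.png',cv2.resize(bot.capture('side')[170:350,200:440],(720,540),interpolation=cv2.INTER_CUBIC))"
```

```text
time: 11.92
tool_pos: [510.7, -189.1, 26.2]
tcp_rot: [-3.131, -0.846, 0.065]
contact_force: [-4.6, 1.6, 9.8]
grip_width: 54.2
finger_force: 29.7
```

View pics/s3.png

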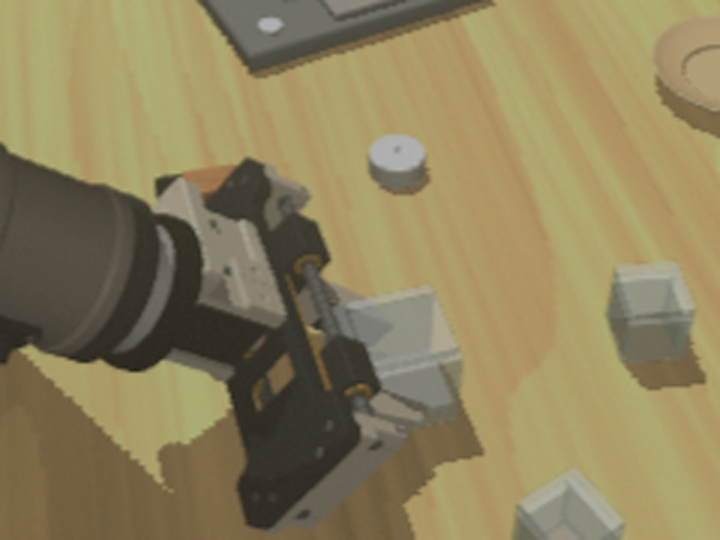

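The side view shows the holder lying flat on the desk at about (400,350), and contact reads about 10 N. I'll release it and back out along the tool axis.

```bash
python3 -m pendant '[[[0,0,0.02],[0,0,0],-0.3],[[0,0,0],[0,0,0],0],[[0,0,0],[0,0,0],0.5],[[0,0,0],[0,0,0],1],[[0,0,0],[0,0,0],1],[[0,0,0],[0,0,0],1],[[-0.2,0,0.18],[0,0,0],1],[[-0.37,-0.02,0.33],[0,0,0],1],[[-0.37,-0.02,0.33],[0,0,0],1],[[-0.37,-0.02,0.33],[0,0,0],1]]'
python3 -m pendant '[[[-0.37,-0.02,0.33],[0,0,0],1],[[-0.37,-0.02,0.33],[0,0,0],1],[[-0.37,-0.02,0.33],[0,0.3,0],1],[[-0.1,0,0.5],[0,0.3,0],1],[[0,0,0.5],[0,0.3,0],1],[[0,0,0.5],[0,0.5,0],1],[[0,0,0.5],[0,0.5,0],1],[[0,0,0.5],[0,0.6,0],1],[[0,0,0.5],[0,0.6,0],1],[[0,0,0],[0,0.6,0],1]]'
python3 -c "
from h import *
err(Ro.from_euler('xyz',[3.1416,.73,.04]))
t=bot.capture('top');s=bot.capture('side')
c=np.zeros((500,800,3),np.uint8)
c[:,:400]=cv2.resize(t[150:250,365:445],(400,500),interpolation=cv2.INTER_CUBIC)
c[:,400:]=cv2.resize(s[215:340,300:400],(400,500),interpolation=cv2.INTER_CUBIC)
cv2.imwrite('pics/c3.png',c)"
```

```text
time: 12.8
tool_pos: [469.8, -190.5, 60.8]
tcp_rot: [-3.128, -0.842, 0.063]
contact_force: [-0.5, -0.5, 0.6]
grip_width: 91.7
finger_force: 0.0
time: 13.63
tool_pos: [435.3, -189.1, 160.4]
tcp_rot: [-3.09, -0.493, 0.05]
contact_force: [0.8, -0.1, -0.1]
grip_width: 91.5
finger_force: 0.0
[ 435.307 -189.124  160.416] [-3.09  -0.493  0.05 ] [-0.837  0.214  2.105  0.705  0.662  0.14 ] err units of .12: [-0.908 10.162 -0.017]
```

View pics/c3.png

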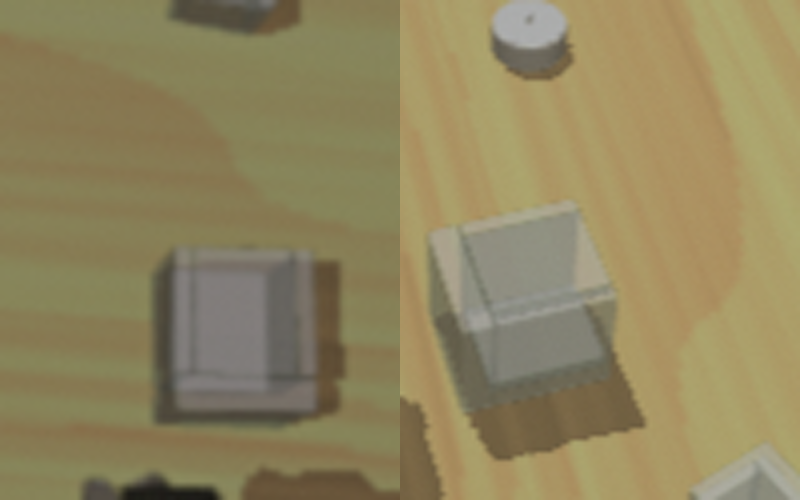

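The crop shows the holder on its side: the thick foot band faces the robot (−x) and the mouth faces outward (+x), as intended. I'll measure its centre and reorient the tool above it.

```bash
python3 -c "
from h import *
tc=np.array([(175,250),(315,250),(317,410),(172,410)])/5+[365,150]
sc=(np.array([(430,235),(575,203),(615,290),(467,330)])-[400,0])/4+[300,215]
for n,c in(('top',tc),('side',sc)):
    W=ray(n,c,54)[:,:2];e=np.roll(W,-1,0)-W
    print(n,W.mean(0),np.linalg.norm(e,axis=1),np.degrees(np.arctan2(e[:,1],e[:,0])))
"
python3 -m pendant '[[[0.2,0,0.1],[0,0.5,0],1],[[0.3,0,0.1],[0,0.6,0],1],[[0.3,0,0],[0,0.6,0],1],[[0.3,0,0],[0,0.6,0],1],[[0.3,0,0],[0,0.6,0],1],[[0.3,0,0],[0,0.6,0],1],[[0.3,0,0],[0,0.6,0],1],[[0.3,0,0],[0,0.6,0],1],[[0.2,0,0],[0,0.6,0],1],[[0.1,0,0],[0,0.6,0],1]]'
python3 -m pendant '[[[0,0,0],[-0.1,0.6,0],1],[[0,0,0],[-0.1,0.6,0],1],[[0,0,0],[-0.1,0.6,0],1],[[0,0,0],[-0.1,0.6,0],1],[[0,0,0],[-0.1,0.6,0],1],[[0,0,0],[-0.1,0.6,0],1],[[0,0,0],[-0.1,0.6,0],1],[[0,0,0],[-0.1,0.6,0],1],[[0,0,0],[0,0.6,0],1],[[0,0,0],[0,0.6,0],1]]'
python3 -c "
from h import *
err(Ro.from_euler('xyz',[3.1416,.95,.04]))"
```

```text
top [ 515.71  -190.331] [54.579 62.684 55.621 62.731] [ -85.354 -177.761   94.641    1.288]
side [ 520.009 -188.014] [62.194 47.283 61.363 49.751] [   3.118  -86.112 -174.595   94.862]
time: 14.57
tool_pos: [513.9, -187.3, 163.7]
tcp_rot: [-3.047, 0.215, 0.051]
contact_force: [-0.0, 0.2, -0.9]
grip_width: 91.6
finger_force: 0.0
time: 15.4
tool_pos: [513.2, -187.7, 163.4]
tcp_rot: [-3.127, 0.939, 0.017]
contact_force: [0.4, -0.4, -0.4]
grip_width: 91.7
finger_force: 0.0
[ 513.225 -187.691  163.417] [-3.127  0.939  0.017] [-0.342  1.     0.867 -0.33   2.16   1.166] err units of .12: [-0.075  0.088  0.292]
```

```bash
python3 -m pendant '[[[0.04,-0.01,-0.5],[0,0,0.1],1],[[0.04,-0.01,-0.5],[0,0,0.1],1],[[0.04,-0.01,-0.5],[0,0,0.1],1],[[0.01,-0.01,-0.5],[0,0,0],1],[[0,0,-0.5],[0,0,0],1],[[0,0,-0.5],[0,0,0],1],[[0,0,-0.5],[0,0,0],1],[[0,0,-0.5],[0,0,0],1],[[0,0,-0.3],[0,0,0],1],[[0,0,-0.12],[0,0,0],1]]'
python3 -m pendant '[[[0,0,0],[0,0,0],0.5],[[0,0,0],[0,0,0],0.2],[[0,0,0],[0,0,0],-0.5],[[0,0,0],[0,0,0],-0.5],[[0,0,0],[0,0,0],-0.5],[[0,0,0],[0,0,0],-0.5],[[0,0,0],[0,0,0],-0.5],[[0,0,0],[0,0,0],-0.5],[[0,0,0],[0,0,0],-0.5],[[0,0,0],[0,0,0],-0.5]]'
```

```text
time: 16.23
tool_pos: [517.4, -189.7, 30.3]
tcp_rot: [3.137, 0.937, 0.035]
contact_force: [0.6, 0.7, 0.2]
grip_width: 91.4
finger_force: 0.0
time: 17.07
tool_pos: [518.2, -189.9, 32.7]
tcp_rot: [3.134, 0.934, 0.033]
contact_force: [0.7, 0.7, 3.5]
grip_width: 53.6
finger_force: 30.0
```

```bash
cat >> h.py <<'E'
def q2(): return Ro.from_rotvec([0,0,.2])*Ro.from_rotvec(np.array([.05,-1,0])*1.5708/np.hypot(1,.05))*Ro.from_euler('xyz',[3.134,.934,.033])
E
python3 -m pendant '[[[0,0,0.1],[0,0,0],-0.5],[[0,0,0.3],[0,0,0],-0.5],[[0,0,0.5],[0,0,0],-0.5],[[0,0,0.6],[0,0,0],-0.5],[[0,0,0.6],[0,0,0],-0.5],[[0,0,0.6],[0.02,-0.5,0],-0.5],[[0,0,0.6],[0.03,-0.6,0],-0.5],[[0,0.2,0.5],[0.03,-0.6,0],-0.5],[[0,0.4,0.3],[0.03,-0.6,0],-0.5],[[0.1,0.6,0.1],[0.03,-0.6,0],-0.5]]'
python3 -m pendant '[[[0.15,0.7,0],[0.03,-0.6,0],-0.5],[[0.15,0.7,0],[0.03,-0.6,0],-0.5],[[0.15,0.7,0],[0.03,-0.6,0],-0.5],[[0.15,0.7,0],[0.03,-0.6,0],-0.5],[[0.15,0.7,0],[0.03,-0.6,0],-0.5],[[0.15,0.7,0],[0.03,-0.6,0],-0.5],[[0.15,0.7,0],[0.03,-0.6,0],-0.5],[[0.15,0.7,0],[0.03,-0.6,0],-0.5],[[0.15,0.7,0],[0,-0.5,0],-0.5],[[0.15,0.7,0],[0,-0.5,0],-0.5]]'
python3 -c "
from h import *
err(q2())"
```

```text
time: 17.9
tool_pos: [521.5, -155.0, 162.4]
tcp_rot: [3.137, 0.578, 0.034]
contact_force: [-0.4, -1.0, -1.0]
grip_width: 53.6
finger_force: 30.0
time: 18.73
tool_pos: [565.9, 56.9, 160.8]
tcp_rot: [-3.141, -0.116, 0.041]
contact_force: [1.1, -0.1, -1.1]
grip_width: 54.1
finger_force: 30.0
[565.869  56.89  160.75 ] [-3.141 -0.116  0.041] [-0.04   0.441  1.623  0.011  0.962  1.485] err units of .12: [ 0.707 -4.294  1.643]
```

```bash
python3 -m pendant '[[[0.11,0.53,0],[0.07,-0.43,0.16],-0.5],[[0.11,0.53,0],[0.07,-0.43,0.16],-0.5],[[0.11,0.53,0],[0.07,-0.43,0.16],-0.5],[[0.11,0.53,0],[0.07,-0.43,0.16],-0.5],[[0.11,0.53,0],[0.07,-0.43,0.16],-0.5],[[0.11,0.53,0],[0.07,-0.43,0.16],-0.5],[[0.11,0.53,0],[0.07,-0.43,0.16],-0.5],[[0.11,0.53,0],[0.07,-0.43,0.16],-0.5],[[0.11,0.53,0],[0.07,-0.43,0.16],-0.5],[[0.11,0.53,0],[0.07,-0.43,0.16],-0.5]]'
python3 -m pendant '[[[0,0,-0.1],[0,0,0],-0.5],[[0,0,-0.2],[0,0,0],-0.5],[[0,0,-0.3],[0,0,0],-0.5],[[0,0,-0.3],[0,0,0],-0.5],[[0,0,-0.3],[0,0,0],-0.5],[[0,0,-0.3],[0,0,0],-0.5],[[0,0,-0.3],[0,0,0],-0.5],[[0,0,-0.2],[0,0,0],-0.5],[[0,0,0],[0,0,0],-0.5],[[0,0,0],[0,0,0],-0.5]]'
python3 -c "
from h import *
err(q2())"
```

```text
time: 19.57
tool_pos: [600.6, 216.5, 168.2]
tcp_rot: [-3.126, -0.609, 0.234]
contact_force: [-0.4, -0.2, -2.8]
grip_width: 54.0
finger_force: 30.0
time: 20.4
tool_pos: [614.5, 218.7, 132.9]
tcp_rot: [-3.123, -0.566, 0.232]
contact_force: [0.5, -0.2, -1.7]
grip_width: 53.8
finger_force: 30.0
[614.46  218.673 132.864] [-3.123 -0.566  0.232] [0.21  0.475 1.819 0.108 0.283 1.449] err units of .12: [ 0.104 -0.578  0.019]
```

Joint 5 is at its lower limit (0.283) because the tool lies in the arm's plane. Yawing the upright glass by about +0.7 rad moves the tool out of that plane and frees the wrist.

```bash
cat >> h.py <<'E'
def q3(): return Ro.from_rotvec([0,0,.7])*q2()
E
python3 -m pendant '[[[-0.05,-0.03,0.1],[0,0,0.58],-0.5],[[-0.05,-0.03,0.1],[0,0,0.58],-0.5],[[-0.05,-0.03,0.1],[0,0,0.58],-0.5],[[-0.05,-0.03,0.1],[0,0,0.58],-0.5],[[-0.05,-0.03,0],[0,0,0.58],-0.5],[[-0.05,-0.03,0],[0,0,0.58],-0.5],[[-0.05,-0.03,0],[0,0,0.58],-0.5],[[-0.05,-0.03,0],[0,0,0.58],-0.5],[[-0.05,-0.03,0],[0,0,0.58],-0.5],[[0,0,0],[0,0,0.58],-0.5]]'
python3 -c "
from h import *
err(q3())"
```

```text
time: 21.23
tool_pos: [601.2, 210.4, 144.2]
tcp_rot: [-3.125, -0.565, 0.904]
contact_force: [0.3, 0.5, -1.3]
grip_width: 54.1
finger_force: 30.0
[601.182 210.421 144.215] [-3.125 -0.565  0.904] [0.008 0.487 1.752 0.747 0.683 0.13 ] err units of .12: [ 0.46  -0.377  0.263]
```

```bash
python3 -m pendant '[[[0,0,-0.1],[0.1,-0.08,0.05],-0.5],[[0,0,-0.2],[0.1,-0.08,0.05],-0.5],[[0,0,-0.3],[0.1,-0.08,0.05],-0.5],[[0,0,-0.3],[0.1,-0.08,0.05],-0.5],[[0,0,-0.3],[0.06,-0.06,0.05],-0.5],[[0,0,-0.3],[0,0,0],-0.5],[[0,0,-0.3],[0,0,0],-0.5],[[0,0,-0.2],[0,0,0],-0.5],[[0,0,0],[0,0,0],-0.5],[[0,0,0],[0,0,0],-0.5]]'
python3 -c "
from h import *
err(q3())
cv2.imwrite('pics/s4.png',cv2.resize(bot.capture('side')[60:240,200:440],(720,540),interpolation=cv2.INTER_CUBIC))"
```

```text
time: 22.07
tool_pos: [601.4, 210.7, 83.9]
tcp_rot: [-3.127, -0.636, 0.932]
contact_force: [-0.3, 0.1, -1.7]
grip_width: 53.9
finger_force: 30.0
[601.438 210.711  83.905] [-3.127 -0.636  0.932] [-0.024  0.592  1.834  1.058  0.603 -0.257] err units of .12: [-0.002 -0.007  0.041]
```

View pics/s4.png

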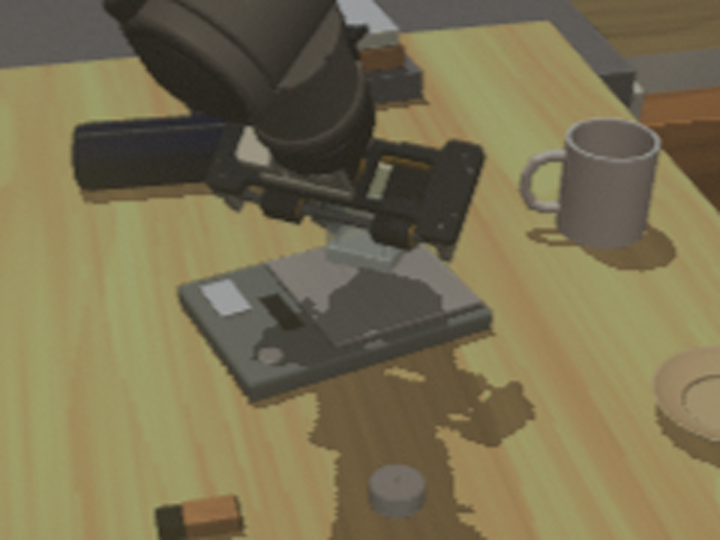

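The glass hangs upright over the plate at about (365,250), with the candle and eraser undisturbed. I'll lower it slowly.

```bash
python3 -m pendant '[[[0,0,-0.1],[0,0,0],-0.5],[[0,0,-0.15],[0,0,0],-0.5],[[0,0,-0.15],[0,0,0],-0.5],[[0,0,-0.12],[0,0,0],-0.5],[[0,0,-0.08],[0,0,0],-0.5],[[0,0,-0.06],[0,0,0],-0.5],[[0,0,-0.03],[0,0,0],-0.5],[[0,0,0],[0,0,0],-0.5],[[0,0,0],[0,0,0],-0.5],[[0,0,0],[0,0,0],-0.5]]'
python3 -m pendant '[[[0,0,-0.03],[0,0,0],-0.5],[[0,0,-0.03],[0,0,0],-0.5],[[0,0,0],[0,0,0],-0.5],[[0,0,0],[0,0,0],-0.5],[[0,0,0],[0,0,0],-0.5],[[0,0,0],[0,0,0],-0.5],[[0,0,0],[0,0,0],-0.5],[[0,0,0],[0,0,0],-0.5],[[0,0,0],[0,0,0],-0.5],[[0,0,0],[0,0,0],-0.5]]'
```

```text
time: 22.95
tool_pos: [601.4, 210.7, 63.3]
tcp_rot: [-3.127, -0.637, 0.932]
contact_force: [0.6, 0.4, -1.6]
grip_width: 53.8
finger_force: 30.0
time: 23.78
tool_pos: [601.3, 210.7, 61.3]
tcp_rot: [-3.127, -0.636, 0.932]
contact_force: [-0.2, 0.3, -1.6]
grip_width: 53.6
finger_force: 30.0
```

```bash
python3 -m pendant '[[[0,0,-0.03],[0,0,0],-0.5],[[0,0,-0.03],[0,0,0],-0.5],[[0,0,0],[0,0,0],-0.5],[[0,0,0],[0,0,0],-0.5],[[0,0,0],[0,0,0],-0.5],[[0,0,0],[0,0,0],-0.5],[[0,0,0],[0,0,0],-0.5],[[0,0,0],[0,0,0],-0.5],[[0,0,0],[0,0,0],-0.5],[[0,0,0],[0,0,0],-0.5]]'
python3 -m pendant '[[[0,0,-0.03],[0,0,0],-0.5],[[0,0,0],[0,0,0],-0.5],[[0,0,0],[0,0,0],-0.5],[[0,0,0],[0,0,0],-0.5],[[0,0,0],[0,0,0],-0.5],[[0,0,0],[0,0,0],-0.5],[[0,0,0],[0,0,0],-0.5],[[0,0,0],[0,0,0],-0.5],[[0,0,0],[0,0,0],-0.5],[[0,0,0],[0,0,0],-0.5]]'
```

```text
time: 24.62
tool_pos: [601.3, 210.7, 59.5]
tcp_rot: [-3.127, -0.636, 0.932]
contact_force: [-0.4, 0.2, -1.5]
grip_width: 54.0
finger_force: 30.0
time: 25.45
tool_pos: [601.3, 210.7, 58.6]
tcp_rot: [-3.127, -0.636, 0.932]
contact_force: [-0.7, 0.2, -1.1]
grip_width: 54.3
finger_force: 30.0
```

```bash
python3 -m pendant '[[[0,0,-0.03],[0,0,0],-0.5],[[0,0,0],[0,0,0],-0.5],[[0,0,0],[0,0,0],-0.5],[[0,0,0],[0,0,0],-0.5],[[0,0,0],[0,0,0],-0.5],[[0,0,0],[0,0,0],-0.5],[[0,0,0],[0,0,0],-0.5],[[0,0,0],[0,0,0],-0.5],[[0,0,0],[0,0,0],-0.5],[[0,0,0],[0,0,0],-0.5]]'

```

```text
time: 26.28
tool_pos: [601.3, 210.7, 57.7]
tcp_rot: [-3.127, -0.636, 0.932]
contact_force: [-0.0, -0.6, -1.1]
grip_width: 53.9
finger_force: 30.0
```

```bash
python3 -m pendant '[[[0,0,-0.02],[0,0,0],-0.5],[[0,0,0],[0,0,0],-0.5],[[0,0,0],[0,0,0],-0.5],[[0,0,0],[0,0,0],-0.5],[[0,0,-0.01],[0,0,0],-0.5],[[0,0,0],[0,0,0],-0.5],[[0,0,0],[0,0,0],-0.5],[[0,0,0],[0,0,0],-0.5],[[0,0,0],[0,0,0],-0.5],[[0,0,0],[0,0,0],-0.5]]'

```

```text
time: 27.12
tool_pos: [601.3, 210.7, 56.8]
tcp_rot: [-3.127, -0.636, 0.932]
contact_force: [-0.1, 0.1, -1.5]
grip_width: 53.7
finger_force: 30.0
```

```bash
python3 -m pendant '[[[0,0,-0.02],[0,0,0],-0.5],[[0,0,0],[0,0,0],-0.5],[[0,0,0],[0,0,0],-0.5],[[0,0,0],[0,0,0],-0.5],[[0,0,0],[0,0,0],-0.5],[[0,0,0],[0,0,0],-0.5],[[0,0,0],[0,0,0],-0.5],[[0,0,0],[0,0,0],-0.5],[[0,0,0],[0,0,0],-0.5],[[0,0,0],[0,0,0],-0.5]]'
python3 -m pendant '[[[0,0,-0.02],[0,0,0],-0.5],[[0,0,0],[0,0,0],-0.5],[[0,0,0],[0,0,0],-0.5],[[0,0,0],[0,0,0],-0.5],[[0,0,0],[0,0,0],-0.5],[[0,0,0],[0,0,0],-0.5],[[0,0,0],[0,0,0],-0.5],[[0,0,0],[0,0,0],-0.5],[[0,0,0],[0,0,0],-0.5],[[0,0,0],[0,0,0],-0.5]]'

```

```text
time: 27.95
tool_pos: [601.3, 210.7, 56.2]
tcp_rot: [-3.127, -0.636, 0.932]
contact_force: [0.1, 1.1, -0.7]
grip_width: 53.8
finger_force: 30.0
time: 28.78
tool_pos: [601.5, 210.8, 56.1]
tcp_rot: [-3.127, -0.637, 0.932]
contact_force: [-1.9, -1.3, 6.0]
grip_width: 54.1
finger_force: 30.0
```

The glass is touching the plate, with about 7 N of contact. I'll release and back out along the tool axis.

```bash
python3 -m pendant '[[[0,0,0],[0,0,0],-0.1],[[0,0,0],[0,0,0],0.2],[[0,0,0],[0,0,0],0.6],[[0,0,0],[0,0,0],1],[[0,0,0],[0,0,0],1],[[0,0,0],[0,0,0],1],[[0,0,0],[0,0,0],1],[[-0.1,-0.13,0.22],[0,0,0],1],[[-0.12,-0.16,0.27],[0,0,0],1],[[-0.18,-0.24,0.4],[0,0,0],1]]'
python3 -m pendant '[[[-0.18,-0.24,0.4],[0,0,0],1],[[-0.18,-0.24,0.4],[0,0,0],1],[[-0.18,-0.24,0.4],[0,0,0],1],[[-0.18,-0.24,0.4],[0,0,0],1],[[-0.18,-0.24,0.4],[0,0,0],1],[[-0.18,-0.24,0.4],[0,0,0],1],[[-0.18,-0.24,0.4],[0,0,0],1],[[-0.18,-0.24,0.4],[0,0,0],1],[[-0.18,-0.24,0.4],[0,0,0],1],[[0,0,0],[0,0,0],1]]'
python3 -c "
from h import *
err(Ro.from_euler('xyz',[3.1416,0,.248]))
t=bot.capture('top');s=bot.capture('side');cv2.imwrite('pics/t5.png',t)
c=np.zeros((480,800,3),np.uint8)
c[:,:400]=cv2.resize(t[120:240,165:265],(400,480),interpolation=cv2.INTER_CUBIC)
c[:,400:]=cv2.resize(s[90:210,265:365],(400,480),interpolation=cv2.INTER_CUBIC)
cv2.imwrite('pics/c5.png',c)"
```

```text
time: 29.62
tool_pos: [588.7, 194.6, 82.5]
tcp_rot: [-3.126, -0.636, 0.932]
contact_force: [0.1, -0.9, 0.9]
grip_width: 92.2
finger_force: 0.0
time: 30.45
tool_pos: [540.9, 128.7, 193.1]
tcp_rot: [-3.132, -0.638, 0.933]
contact_force: [0.5, 0.9, 0.5]
grip_width: 92.0
finger_force: 0.0
[540.894 128.654 193.075] [-3.132 -0.638  0.933] [-0.215  0.318  1.911  0.838  0.827 -0.141] err units of .12: [-3.085  4.456 -5.539]
```

View pics/c5.png

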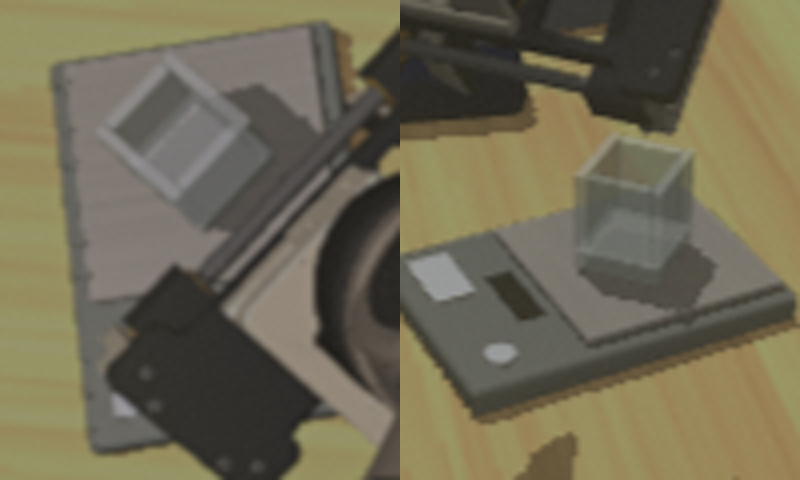

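The glass stands mouth up on the plate: the top-view rim centre is at about (208,152), and the side view shows the foot flat on the plate. I'll check its offset and move to above the tare key, fingers shut, aligned with the scale.

```bash
python3 -c "
from h import *
c=np.array([(165,55),(98,130),(180,200),(248,125)])/4+[165,120]
s=np.array([(615-400,135),(693-400,152),(653-400,192),(575-400,175)])/4+[265,90]
print(ray('top',c,88).mean(0)-[605,217,0],ray('side',s,88).mean(0)-[605,217,0])
k=np.array([(440-400,275)])/4+[265,90];print('tare side',ray('side',k,20.5))"
python3 -m pendant '[[[-0.18,0.32,0],[-0.31,0.45,-0.55],1],[[-0.18,0.32,0],[-0.31,0.45,-0.55],1],[[-0.18,0.32,0],[-0.31,0.45,-0.55],0.5],[[-0.18,0.32,0],[-0.31,0.45,-0.55],0],[[-0.18,0.32,0],[-0.31,0.45,-0.55],-1],[[-0.18,0.32,0],[-0.31,0.45,-0.55],-1],[[-0.18,0.32,0],[-0.31,0.45,-0.55],-1],[[-0.18,0.32,0],[-0.31,0.45,-0.55],-1],[[-0.18,0.32,0],[-0.31,0.45,-0.55],-1],[[-0.18,0.32,0],[-0.31,0.45,-0.55],-1]]'
python3 -c "
from h import *
err(Ro.from_euler('xyz',[3.1416,0,.248]))"
```

```text
[-3.332 -3.798 88.   ] [-0.36  -1.652 88.   ]
tare side [[489.367 226.573  20.5  ]]
time: 31.38
tool_pos: [488.6, 221.7, 189.1]
tcp_rot: [-3.119, -0.025, 0.288]
contact_force: [0.4, 0.9, 0.6]
grip_width: 43.2
finger_force: 0.0
[488.628 221.694 189.145] [-3.119 -0.025  0.288] [0.27  0.398 1.599 0.026 1.12  1.541] err units of .12: [-0.237  0.148 -0.336]
```

```bash
python3 -m pendant '[[[0,0.04,-0.2],[-0.06,0.04,-0.08],-1],[[0,0.04,-0.4],[-0.06,0.04,-0.08],-1],[[0,0.04,-0.5],[-0.06,0.04,-0.08],-1],[[0,0,-0.5],[-0.06,0.03,-0.08],-1],[[0,0,-0.5],[0,0,0],-1],[[0,0,-0.5],[0,0,0],-1],[[0,0,-0.5],[0,0,0],-1],[[0,0,-0.5],[0,0,0],-1],[[0,0,-0.5],[0,0,0],-1],[[0,0,-0.3],[0,0,0],-1]]'
python3 -c "
from h import *
err(Ro.from_euler('xyz',[3.1416,0,.248]));print(bot.get_obs()['contact_force'])"
```

```text
time: 32.22
tool_pos: [487.8, 223.0, 54.9]
tcp_rot: [-3.14, 0.0, 0.253]
contact_force: [-0.2, 0.5, 0.7]
grip_width: 0.4
finger_force: 0.0
[487.816 222.982  54.863] [-3.14   0.     0.253] [0.285 0.586 1.718 0.002 0.837 1.601] err units of .12: [-0.014 -0.004 -0.04 ]
[-0.22   0.499  0.69 ]
```

```bash
python3 -m pendant '[[[0,0.04,-0.15],[0,0,0],-1],[[0,0,-0.15],[0,0,0],-1],[[0,0,-0.1],[0,0,0],-1],[[0,0,-0.06],[0,0,0],-1],[[0,0,-0.04],[0,0,0],-1],[[0,0,-0.02],[0,0,0],-1],[[0,0,0],[0,0,0],-1],[[0,0,0],[0,0,0],-1],[[0,0,0],[0,0,0],-1],[[0,0,0],[0,0,0],-1]]'
python3 -m pendant '[[[0,0,-0.02],[0,0,0],-1],[[0,0,0],[0,0,0],-1],[[0,0,0],[0,0,0],-1],[[0,0,0],[0,0,0],-1],[[0,0,0],[0,0,0],-1],[[0,0,0],[0,0,0],-1],[[0,0,0],[0,0,0],-1],[[0,0,0],[0,0,0],-1],[[0,0,0],[0,0,0],-1],[[0,0,0],[0,0,0],-1]]'
```

```text
time: 33.05
tool_pos: [489.5, 225.5, 42.4]
tcp_rot: [-3.14, -0.004, 0.252]
contact_force: [-1.2, -1.7, 0.7]
grip_width: 0.3
finger_force: 0.0
time: 33.88
tool_pos: [489.4, 225.4, 41.5]
tcp_rot: [-3.14, -0.003, 0.252]
contact_force: [-0.7, 0.4, -0.1]
grip_width: 0.7
finger_force: 0.0
```

```bash
python3 -m pendant '[[[0,0,-0.03],[0,0,0],-1],[[0,0,-0.03],[0,0,0],-1],[[0,0,0],[0,0,0],-1],[[0,0,0],[0,0,0],-1],[[0,0,0],[0,0,0],-1],[[0,0,0],[0,0,0],-1],[[0,0,0],[0,0,0],-1],[[0,0,0],[0,0,0],-1],[[0,0,0],[0,0,0],-1],[[0,0,0],[0,0,0],-1]]'
python3 -m pendant '[[[0,0,-0.03],[0,0,0],-1],[[0,0,0],[0,0,0],-1],[[0,0,0],[0,0,0],-1],[[0,0,0],[0,0,0],-1],[[0,0,0],[0,0,0],-1],[[0,0,0],[0,0,0],-1],[[0,0,0],[0,0,0],-1],[[0,0,0],[0,0,0],-1],[[0,0,0],[0,0,0],-1],[[0,0,0],[0,0,0],-1]]'
```

```text
time: 34.72
tool_pos: [489.4, 225.5, 39.8]
tcp_rot: [-3.14, -0.003, 0.252]
contact_force: [0.2, 0.9, 0.4]
grip_width: 0.6
finger_force: 0.0
time: 35.55
tool_pos: [489.4, 225.5, 38.8]
tcp_rot: [-3.14, -0.003, 0.252]
contact_force: [-0.8, -0.7, -0.5]
grip_width: 0.1
finger_force: 0.0
```

```bash
python3 -m pendant '[[[0,0,-0.03],[0,0,0],-1],[[0,0,0],[0,0,0],-1],[[0,0,0],[0,0,0],-1],[[0,0,0],[0,0,0],-1],[[0,0,0],[0,0,0],-1],[[0,0,0],[0,0,0],-1],[[0,0,0],[0,0,0],-1],[[0,0,0],[0,0,0],-1],[[0,0,0],[0,0,0],-1],[[0,0,0],[0,0,0],-1]]'
python3 -m pendant '[[[0,0,-0.02],[0,0,0],-1],[[0,0,0],[0,0,0],-1],[[0,0,0],[0,0,0],-1],[[0,0,0],[0,0,0],-1],[[0,0,0],[0,0,0],-1],[[0,0,0],[0,0,0],-1],[[0,0,0],[0,0,0],-1],[[0,0,0],[0,0,0],-1],[[0,0,0],[0,0,0],-1],[[0,0,0],[0,0,0],-1]]'
```

```text
time: 36.38
tool_pos: [489.4, 225.5, 37.9]
tcp_rot: [-3.14, -0.003, 0.252]
contact_force: [-1.1, 0.2, -0.2]
grip_width: 0.1
finger_force: 0.0
time: 37.22
tool_pos: [489.5, 225.5, 37.4]
tcp_rot: [-3.14, -0.003, 0.252]
contact_force: [-1.0, -0.4, 2.6]
grip_width: 0.6
finger_force: 1.4
```

```bash
python3 -m pendant '[[[0,0,-0.02],[0,0,0],-1],[[0,0,0],[0,0,0],-1],[[0,0,-0.01],[0,0,0],-1],[[0,0,0],[0,0,0],-1],[[0,0,0],[0,0,0],-1],[[0,0,0],[0,0,0],-1],[[0,0,0],[0,0,0],-1],[[0,0,0],[0,0,0],-1],[[0,0,0],[0,0,0],-1],[[0,0,0],[0,0,0],-1]]'
```

```text
time: 38.05
tool_pos: [489.4, 225.5, 36.5]
tcp_rot: [-3.14, -0.003, 0.252]
contact_force: [-0.6, -0.7, 4.7]
grip_width: 0.5
finger_force: 2.5
```

```bash
python3 -m pendant '[[[0,0,-0.015],[0,0,0],-1],[[0,0,0],[0,0,0],-1],[[0,0,0],[0,0,0],-1],[[0,0,0],[0,0,0],-1],[[0,0,0],[0,0,0],-1],[[0,0,0],[0,0,0],-1],[[0,0,0],[0,0,0],-1],[[0,0,0],[0,0,0],-1],[[0,0,0],[0,0,0],-1],[[0,0,0],[0,0,0],-1]]'
python3 -c "
from h import *
for i in range(4): bot.capture('top');print(bot.get_obs()['contact_force'],bot.get_obs()['tool_pos'][2])"
```

```text
time: 38.88
tool_pos: [489.5, 225.5, 36.3]
tcp_rot: [-3.14, -0.003, 0.252]
contact_force: [-1.0, -1.4, 7.0]
grip_width: 0.3
finger_force: 3.5
[-1.743 -0.111  6.708] 36.24662847664182
[0.264 0.365 7.188] 36.25375579658892
[-1.285 -0.663  6.493] 36.246982770313004
[-0.733  0.29   7.145] 36.242191810344536
```

The key is at its stop, at about 6.5–7 N, held for more than half a second, so I'll let go and retreat upward.

```bash
python3 -m pendant '[[[0,0,0.05],[0,0,0],-1],[[0,0,0.1],[0,0,0],-1],[[0,0,0.3],[0,0,0],-1],[[-0.1,0,0.5],[0,0,0],-1],[[-0.2,0,0.5],[0,0,0],-1],[[-0.2,0,0.5],[0,0,0],-1],[[-0.2,0,0.5],[0,0,0],-1],[[-0.2,0,0.5],[0,0,0],-1],[[-0.2,0,0.3],[0,0,0],-1],[[0,0,0.1],[0,0,0],-1]]'
python3 -m pendant '[[[-0.3,-0.2,0.4],[0,0,0],-1],[[-0.3,-0.2,0.4],[0,0,0],-1],[[-0.3,-0.2,0.4],[0,0,0],-1],[[-0.2,-0.2,0.2],[0,0,0],-1],[[0,0,0],[0,0,0],-1],[[0,0,0],[0,0,0],-1],[[0,0,0],[0,0,0],-1],[[0,0,0],[0,0,0],-1],[[0,0,0],[0,0,0],-1],[[0,0,0],[0,0,0],-1]]'
python3 -c "
from h import *
cv2.imwrite('pics/s6.png',bot.capture('side')); print(bot.get_obs()['contact_force'])"
```

```text
time: 39.92
tool_pos: [456.0, 225.7, 138.1]
tcp_rot: [-3.14, -0.005, 0.253]
contact_force: [-0.7, 0.6, -0.1]
grip_width: 0.5
finger_force: 0.0
time: 40.75
tool_pos: [423.4, 201.6, 178.0]
tcp_rot: [-3.14, -0.002, 0.252]
contact_force: [-1.1, 0.4, -0.2]
grip_width: 0.7
finger_force: 0.0
[-0.154 -0.186  0.45 ]
```

View pics/s6.png

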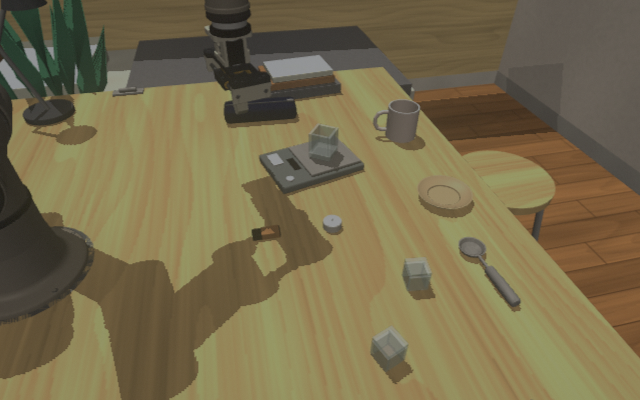

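The glass stands on the plate at about (323,143), the candle at (333,223) and the eraser at (266,233) haven't moved, and the robot is clear.

```bash
python3 -c "
from plant import bot
print(bot.close_job())"
```

```text
the job is handed in; nothing more can be done
None
```

The large glass holder stands mouth up within about 5 mm of the plate's centre; I pressed the tare key to its stop at about 7 N (above the 5 N you asked for), held it over half a second and released it, left the round key, candle and eraser alone, and handed the job in at about 41 s without getting a verdict back.

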